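Push the pepper mill back into its bay

ROBOT

A 6-joint arm with a two-finger parallel gripper is mounted at the origin on a cart in front of the work surface, level with it; the furniture and walls round the work are solid. World frame = base frame: x ahead of the robot, y to its left, z up, the work surface at z = 0. Lengths are in m, angles in rad, forces in N, time in s.
With the tool pointing down it reaches from about 0.3 to 0.875 m from the base axis. Payload 6.4 kg.
Tool frame: the origin (TCP) lies midway between the tips of the shut fingers; the grasp point (between the pads) lies 19 mm behind it (ctrl.tcp_to_grasp is the distance from the TCP to the grasp point, in m); z points along the fingers, y is the direction in which the jaws open and shut (so a half turn about z gives the same grasp; the last joint's range is limited). The gripper opens to 85 mm and grips with 20 to 120 N. Pads are 22 mm wide; open, the fingers measure 114 mm over their backs; the gripper's body (76 mm by 85 mm) begins 54 mm behind the grasp point. The pads swing forward as they close: fully open they stand 13 mm farther back than shut.
Start: joints at [0.92, 0.181, 1.607, -0, 1.354, -0.206], TCP at [0.247, 0.519, 0.231] pointing down, gripper open.
Joint ranges: [-2.99, 2.99], [-0.89, 2.07], [0.3, 2.58], [-1.14, 4.28], [0, 2.63], [-3.12, 3.12]. Speed limits (rad/s): [2.57, 2.57, 3.01, 3.14, 3.14, 3.14].

INTERFACE

Orientations are given as a unit quaternion [w, x, y, z].
In Python, from bench import monitor, imaging, order, spotter, ctrl gives the robot as it stands.
- The arm moves only by the shell command python3 -m pendant 'ROWS'. ROWS is JSON, a list that holds one entry, the list of rows, each a list of 5 numbers: the shift along the world's x, y, z in mm, then the turn about the world's z in degrees, then the finger opening in mm, from 0 to 85.4. A call has 1 to 8 rows; each row shifts and turns the commanded pose from where the row before left it; what a row does not reach is not made up. A row lasts 1/8 s, in which the tool goes at most 62.5 mm and 10.7 degrees, less where a joint would pass 70% of its speed; a pose out of reach is approached as far as the arm can. A call with a gripper value outside its range is refused whole. The fingers move at their own pace and stop on an object; the grip force is fixed at half the most. Time passes only in rows, so rows that do not move let the fingers close. It gives the time, the measured TCP pose, the force and the opening at its end, in the units of the state.
- monitor.get_obs(): the state, without advancing time (a new reading comes with each control period).
- imaging.camera(name): name is "scene" or "side" or "wrist"; returns a dict with "img" (480x640x3 uint8, red, green, blue), "vfov" (degrees; the focal length in pixels is half the picture's height over the tangent of half this angle, whatever the lens; pixels are square), "cx", "cy" (the principal point, pixels), "origin" and "orientation" of the camera in the world. Camera axes: x right, y down, z forward; pixel columns grow to the right and rows downward; lengths in m; the calibration is good to about 2 mm. A picture is of the moment at which its call begins. There is no depth.
- order.hand_in(): hands the job in, once; it reports no verdict.
Trained networks look in the newest picture that a camera, given by its name, has taken for a name from the list of things; names that differ only in an ending like _2 or _b are one class to them, and where a whole thing is asked for, a point or a joint stands for the part that bears it (a point fixed in the world has none). Each returns a list of dicts, best first, with "confidence" (0 to 1); they miss things now and then, are a little off and sometimes report something else, mostly with a low value. They report only what shows in the picture. A call takes as long as a camera call.
- spotter.recognise(camera, thing): "at" ([x, y, z] in m, in the coordinates of the camera as it stood for that picture, good to about 4 mm: the middle of the surface that is visible of it).
- spotter.tip_of(camera, thing): "at" ([x, y, z] in m, in the coordinates of the camera as it stood for that picture, good to about 4 mm: a listed point, or the origin of a listed thing).
The state is a dict: "time_s": time; "q": joint angles; "dq": joint speeds; "joint_efforts": joint torques, N m; "eef_pos": TCP position; "eef_rot": TCP orientation; "wrist_force": force on the tool from outside, world axes, zero at the start; "torque": the same for the moment, N m; "opening": opening from 0.0 (shut) to 1.0 (fully open).
Only numpy, scipy, OpenCV 4.12 (cv2) and the standard library are available. Lean on these libraries where they do the work, as an engineer would, in place of code of your own. Each camera call takes 0.05 s, during which the arm holds its last target. There are 200 camera calls.

TASK

Push the wooden pepper mill across the worktop into the free bay of the low wooden condiment gallery, the bay that the bottle does not stand in, until it stands upright against the back rail. Push it low on its body so that it slides and does not tip over; do not lift it. Leave the bottle and the other things on the worktop where they are, and finish with the hand clear of everything.

Things in the scene. Friction and masses are not known exactly. Their poses are not given: they have to be found in the camera images.
- mill: turned wooden pepper mill, the only one: round, 165 mm tall, 58 mm diameter at the foot (its widest; waist and head are slimmer), 0.14 to 0.26 kg, standing loose on the worktop in front of the gallery's open side. Pushed higher than about 35 mm above the worktop it may tip. Origin at the centre of its underside, z along its axis; yaw means nothing.
- gallery: low pale wooden frame fixed to the worktop: back rail 194 x 10 mm, 42 mm high, and three side rails 10 mm thick, 28 mm high, that run from it: two bays, each 82 mm wide, 64 mm deep, open to the left (world +y, within 0.15 rad), no floor. Origin on the worktop under the middle rail, 29.5 mm before the back rail. x points to the back rail; bay centres at y = +-46 mm, rails end at x = -34.5 mm.
- bay_seat (a point): point on the worktop in the free bay, midway between its side rails and 29.5 mm in front of the back rail: where the centre of the mill's underside comes when it stands against the back rail. Axes as the gallery's. Either bay (nearer to the robot or farther) can be the free one. Wall cabinets hang over the back of the worktop, beyond about x = 0.6 m, from 0.48 m up: keep clear.
- bottle: slim sauce bottle with a dark cap, 62 mm diameter, 236 mm tall, standing loose in the other bay. Origin at the centre of its underside. Not to be moved.
- glass: empty drinking glass, 80 mm wide, 92 mm tall, loose bystander some 25 cm to the left of the mill, next to the mug. Origin at the centre of its underside.
- mug: mug, 83 mm across plus handle (120 mm over all), 96 mm tall, loose bystander next to the glass. Origin at the middle of its underside.
- spice_a: spice jar, 45 mm diameter, 106 mm tall, loose bystander beside the far end of the gallery. Origin at the centre of its underside.
- spice_b: spice jar, 45 mm diameter, 106 mm tall, loose bystander behind the gallery's back rail. Origin at the centre of its underside.
- timer: egg timer, 58 mm diameter, 57 mm tall, loose bystander far to the right. Origin at the centre of its underside.
- flat_tin: flat food tin, 86 mm diameter, 40 mm tall, loose bystander far to the left. Origin at the centre of its underside.

How it is judged:
At the end, for the whole second after the job is handed in: The mill stands still and upright on the worktop in the free bay, within 10 mm of touching the back rail and between the side rails (centre within 18 mm of the bay's middle line); the bottle still stands in its bay (x of mill in the frame of bay_seat between -0.01 and 0.006 m and y of mill in the frame of bay_seat between -0.018 and 0.018 m and angle between each of mill, bottle's own z axis and vertical below 0.05 rad and height (world z) of mill below 0.004 m and linear speed of mill below 0.02 m/s).
It fails at once if the mill is tipped (leans more than 17 degrees) (angle between mill's own z axis and vertical above 0.3 rad).
It fails at once if the mill is lifted (more than 12 mm off the worktop) (height (world z) of mill above 0.012 m).
It fails at once if the bottle is moved more than 20 mm or tipped (distance of bottle from where it was at the start of the episode above 0.02 m or angle between bottle's own z axis and vertical above 0.3 rad).
It fails at once if a bystander is moved more than 25 mm (distance of any of glass, mug, spice_a, spice_b, timer, flat_tin from where it was at the start of the episode above 0.025 m).
It also fails if it takes over 48 s, if anything falls off the work surface, if the arm or the gripper's body presses on something with over 40 N, if the wrist force passes 120 N, or if a joint passes its speed limit or range.

## Working session

There is one attempt and no reset: what is moved stays moved. The work goes in short steps, Python scripts to look and compute and a shell command to move; the robot and the scene stay as the last step left them, time stands still between calls to the robot, and variables do not carry over. Pictures are saved under pics/ and viewed, about 8 in all and at most 12, crops included, and the job is handed in when it is done.

```bash
mkdir -p pics; cat > h.py <<'E'
from bench import monitor, imaging, order, spotter, ctrl
import numpy as np, cv2
from scipy.spatial.transform import Rotation as R
def cam(n,save=None):
    c=imaging.camera(n); q=c["orientation"]; c["R"]=R.from_quat([q[1],q[2],q[3],q[0]]).as_matrix(); c["o"]=np.array(c["origin"])
    if save: cv2.imwrite("pics/"+save,c["img"][:,:,::-1])
    return c
def find(n,c,things):
    for t in things:
        for f in ("tip_of","recognise"):
            try: r=getattr(spotter,f)(n,t)
            except Exception as e: print(t,f,e); continue
            print(n,t,f,[(np.round(c["R"]@np.array(d["at"])+c["o"],3).tolist(),round(d["confidence"],2)) for d in r[:3]])
E
python3 - <<'E'
from h import *
o=monitor.get_obs(); print(o["time_s"],o["eef_pos"],o["eef_rot"],o["wrist_force"])
T=["mill","gallery","bay_seat","bottle","glass","mug","spice_a","timer","flat_tin"]
for n in ("scene","side"):
    c=cam(n,n+"0.png"); print(n,c["o"],c["R"][:,2]); find(n,c,T)
print(monitor.get_obs()["time_s"])
E
```

```text
0.0 [0.24706084 0.51858809 0.23036835] [-3.65937013e-04  2.20575398e-01  9.75369514e-01 -8.18699726e-04] [0.40425857 0.08411632 0.73461062]
scene [-0.22882657 -0.59960813  1.03544132] [ 0.53669117  0.42720627 -0.72763823]
scene mill tip_of [([0.44, -0.043, 0.0], 0.84)]
scene mill recognise [([0.427, -0.054, 0.08], 0.81)]
scene gallery tip_of [([0.484, -0.211, -0.003], 0.57)]
scene gallery recognise [([0.473, -0.242, 0.028], 0.8), ([0.6, -0.205, 0.074], 0.46)]
scene bay_seat tip_of []
scene bay_seat recognise [([0.474, -0.243, 0.024], 0.2)]
scene bottle tip_of [([0.439, -0.209, -0.003], 0.94)]
scene bottle recognise [([0.419, -0.219, 0.128], 0.84)]
scene glass tip_of [([0.579, 0.214, 0.0], 0.82)]
scene glass recognise [([0.579, 0.202, 0.062], 0.87)]
scene mug tip_of [([0.469, 0.207, 0.0], 0.88)]
scene mug recognise [([0.47, 0.192, 0.069], 0.89)]
scene spice_a tip_of [([0.617, -0.197, 0.001], 0.86), ([0.54, -0.291, -0.0], 0.83)]
scene spice_a recognise [([0.601, -0.205, 0.072], 0.96)]
scene timer tip_of [([0.434, -0.453, -0.002], 0.73)]
scene timer recognise [([0.416, -0.456, 0.048], 0
[... 481 characters left out ...]
0.03], 0.59)]
side bay_seat tip_of []
side bay_seat recognise []
side bottle tip_of [([0.439, -0.207, 0.006], 0.66)]
side bottle recognise []
side glass tip_of []
side glass recognise [([0.584, 0.192, 0.066], 0.68)]
side mug tip_of [([0.471, 0.207, 0.003], 0.61)]
side mug recognise [([0.477, 0.174, 0.07], 0.97), ([0.612, -0.218, 0.073], 0.65)]
side spice_a tip_of [([0.545, -0.288, 0.0], 0.9), ([0.62, -0.2, 0.002], 0.82)]
side spice_a recognise [([0.614, -0.217, 0.075], 0.96), ([0.539, -0.306, 0.073], 0.57)]
side timer tip_of [([0.434, -0.452, 0.003], 0.65)]
side timer recognise [([0.429, -0.469, 0.046], 0.94)]
side flat_tin tip_of [([0.398, 0.468, -0.0], 0.74)]
side flat_tin recognise []
1.9
```

```bash
python3 -c "
import cv2,numpy as np
a=cv2.imread('pics/scene0.png');b=cv2.imread('pics/side0.png')
cv2.imwrite('pics/both.png',cv2.resize(np.vstack([a,b]),None,fx=.62,fy=.62,interpolation=3))"
```

```text
(no output)
```

View pics/scene0.png

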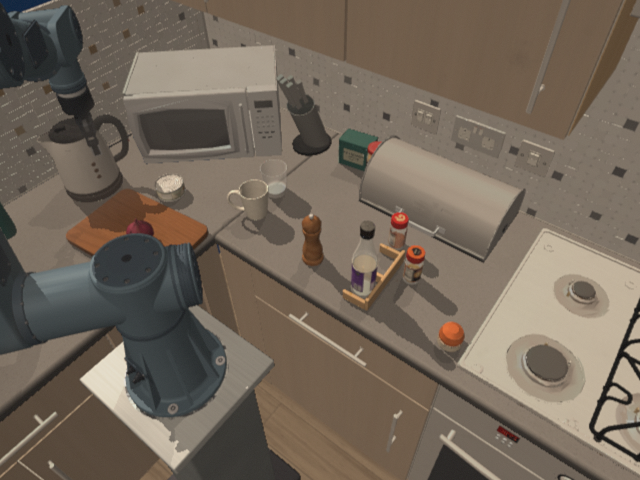

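View pics/side0.png

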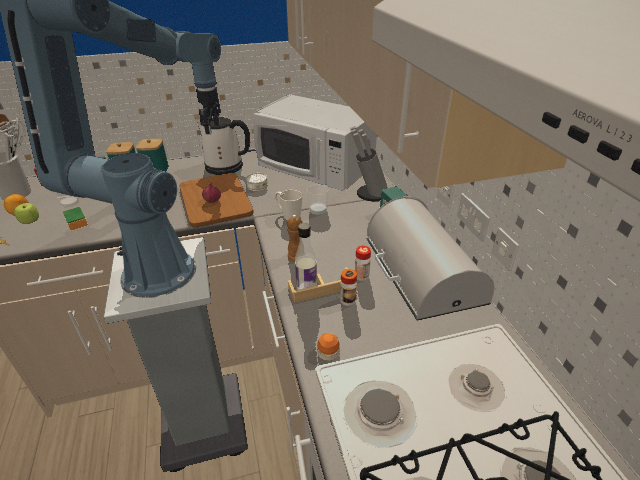

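The scene shows the mill at (312,240) and the gallery at (375,280). The bottle is in the near bay, so the far bay is the free one. The gripper body would hit the mill's tall head if I pushed with the finger pads, so I'll push with the back of one open finger, with the jaw axis along the push. I'm moving over there now to look with the wrist camera.

```bash
python3 -m pendant '[[[14,-60,5,10,85],[14,-60,5,10,85],[14,-60,5,10,85],[14,-60,5,10,85],[14,-60,5,10,85],[14,-60,5,10,85],[14,-60,5,10,85],[14,-60,5,10,85]]]'
python3 - <<'E'
from h import *
o=monitor.get_obs(); print(o["time_s"],o["eef_pos"],o["eef_rot"],o["q"],o["opening"])
c=cam("wrist","w1.png"); print(c["o"],c["R"][:,2],c["vfov"]); find("wrist",c,["mill","gallery","bottle","bay_seat"])
E
```

```text
time_s: 2.9
eef_pos: [0.3498, 0.0982, 0.2675]
eef_rot: [0.001, -0.379, 0.925, -0.0]
wrist_force: [0.8, -0.1, 0.9]
opening: 0.996
2.9 [0.34978299 0.09823731 0.26746263] [ 6.24645104e-04 -3.79384315e-01  9.25238933e-01 -2.60988314e-04] [-5.64671949e-02 -3.75240797e-01  2.04268201e+00  6.77589806e-05
  1.47279917e+00 -2.40553184e+00] 0.9960495459407805
[0.29541568 0.04603888 0.41130678] [ 0.21237822  0.20851733 -0.95468111] 67.21822739975197
wrist mill tip_of [([0.439, -0.042, -0.001], 0.82)]
wrist mill recognise [([0.426, -0.036, 0.134], 0.91)]
wrist gallery tip_of [([0.481, -0.212, 0.001], 0.96)]
wrist gallery recognise [([0.47, -0.193, 0.021], 0.75)]
wrist bottle tip_of [([0.437, -0.212, 0.0], 0.58)]
wrist bottle recognise [([0.42, -0.186, 0.052], 0.57)]
wrist bay_seat tip_of []
wrist bay_seat recognise []
```

View pics/w1.png

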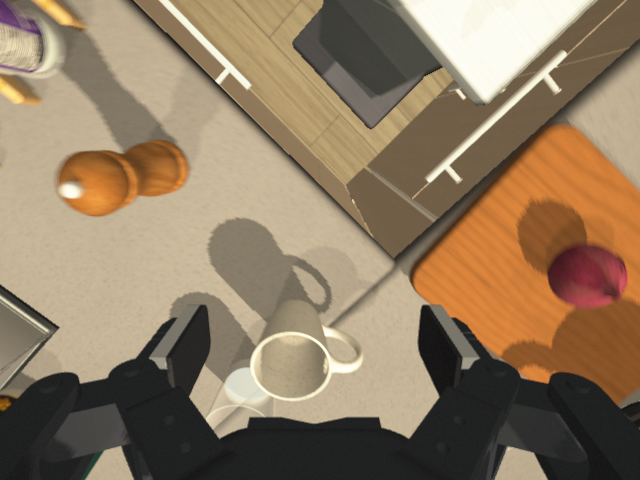

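The wrist view shows the mill's foot at (165,165) and its head at (95,180), with the gallery mostly cut off at the top left. I'll turn the hand towards the leg-2 heading and go above the mill to measure the gallery's yaw.

```bash
python3 -m pendant '[[[15,-35,10,-9,85],[15,-35,10,-9,85],[15,-35,10,-9,85],[15,-35,10,-9,85],[15,-35,0,-9,85],[10,-25,0,0,85],[0,0,0,0,85]]]'
python3 - <<'E'
from h import *
o=monitor.get_obs(); print(o["time_s"],o["eef_pos"],o["eef_rot"])
c=cam("wrist","w2.png"); print(c["o"],c["R"][:,2],c["cx"],c["cy"]); find("wrist",c,["mill","gallery","bottle","bay_seat","spice_a"])
np.savez("w2.npz",R=c["R"],o=c["o"],f=240/np.tan(np.radians(c["vfov"]/2)),cx=c["cx"],cy=c["cy"])
E
```

```text
time_s: 4.22
eef_pos: [0.435, -0.1004, 0.3065]
eef_rot: [-0.001, 0.006, 1.0, 0.0]
wrist_force: [0.1, 1.3, 0.2]
opening: 0.995
4.225 [ 0.43499069 -0.10044582  0.3065004 ] [-5.43377620e-04  6.22244978e-03  9.99980448e-01  2.97713557e-04]
[ 0.35917185 -0.09861026  0.45048718] [ 0.29525953 -0.00284177 -0.95541286] 313.7777974587572 240.82515324559455
wrist mill tip_of []
wrist mill recognise [([0.435, -0.048, 0.145], 0.92)]
wrist gallery tip_of [([0.481, -0.211, 0.003], 0.88), ([0.433, -0.213, -0.0], 0.59), ([0.43, -0.457, 0.004], 0.3)]
wrist gallery recognise []
wrist bottle tip_of [([0.438, -0.211, 0.001], 0.88)]
wrist bottle recognise [([0.427, -0.201, 0.171], 0.82)]
wrist bay_seat tip_of []
wrist bay_seat recognise []
wrist spice_a tip_of [([0.619, -0.196, 0.003], 0.62), ([0.543, -0.29, -0.002], 0.58)]
wrist spice_a recognise [([0.601, -0.192, 0.095], 0.94), ([0.534, -0.276, 0.099], 0.67)]
```

View pics/w2.png

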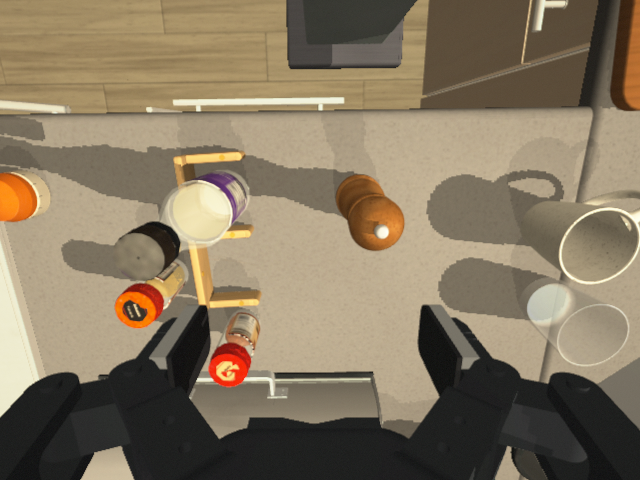

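The gallery is fully in view: rail ends at about (243,156), (251,231) and (259,298), and back rail ends at (178,157) and (205,305). I'll fit its pose.

```bash
python3 - <<'E'
import numpy as np, cv2
from scipy.optimize import least_squares
d=np.load("w2.npz"); Rm,o,f,cx,cy=[d[k] for k in ("R","o","f","cx","cy")]
def bp(u,v,z):
    r=Rm@np.array([(u-cx)/f,(v-cy)/f,1]); return (o+r*(z-o[2])/r[2])[:2]
im=cv2.imread("pics/w2.png")
for p in [(243,156),(251,231),(259,298)]: print(bp(*p,.028))
for p in [(178,157),(205,305)]: print(bp(*p,.042))
M=np.array([[-.0345,-.092,.028],[-.0345,0,.028],[-.0345,.092,.028],[.0345,-.097,.042],[.0345,.097,.042]])
U=np.array([(243,156),(251,231),(259,298),(178,157),(205,305)],float)
def proj(p):
    c,s=np.cos(p[2]),np.sin(p[2]); W=np.c_[M[:,:2]@np.array([[c,s],[-s,c]])+p[:2],M[:,2]]
    C=(W-o)@Rm; return np.c_[C[:,0]/C[:,2]*f+cx,C[:,1]/C[:,2]*f+cy]
s=least_squares(lambda p:(proj(p)-U).ravel(),[.482,-.212,-1.57]); print(s.x,np.degrees(s.x[2])); print(np.round(s.fun.reshape(-1,2),1))
c,t=np.cos(s.x[2]),np.sin(s.x[2])
for gx in (0,-.06,-.1,-.115): print(gx, s.x[:2]+[c*gx-t*.046,t*gx+c*.046])
print(bp(355,193,0)) 
cv2.imwrite("pics/c2.png",cv2.resize(im[120:340,100:440],None,fx=2.3,fy=2.3,interpolation=3))
E
```

```text
[ 0.38733956 -0.17935308]
[ 0.47625165 -0.17592261]
[ 0.56584593 -0.1713681 ]
[ 0.38655824 -0.24851701]
[ 0.56773952 -0.23712562]
[ 0.47797535 -0.20940229 -1.52418245] -87.32922133854225
[[-0.1 -2.6]
 [ 0.8  0.1]
 [ 0.7  1.7]
 [-0.3 -3.6]
 [-1.1  6.3]]
0 [ 0.52392538 -0.20725883]
-0.06 [ 0.52112956 -0.147324  ]
-0.1 [ 0.51926568 -0.10736745]
-0.115 [ 0.51856673 -0.09238375]
[ 0.43627479 -0.04743474]
```

View pics/c2.png

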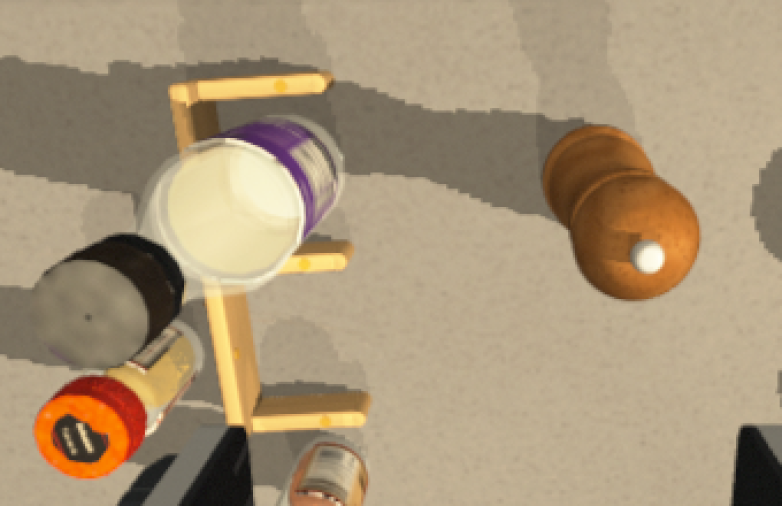

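Fitted gallery yaw is about -87°, which puts the seat near (0.5255,-0.208). The mill is at about (0.440,-0.043). Leg 1 pushes the mill along -41.5° to about (0.5215,-0.115), and leg 2 pushes it straight into the bay. I'm going behind the mill now.

```bash
python3 -m pendant '[[[-15,25.5,0,9.8,85],[-15,25.5,0,9.8,85],[-15,25.5,0,9.8,85],[-15,25.5,0,9.8,85],[-14,25,0,9.8,85],[0,0,-60,0,85],[0,0,-60,0,85],[0,0,-60,0,85]]]'; python3 -m pendant '[[[0,0,-50,0,85],[0,0,-40,0,85],[0,0,-20,0,85],[0,0,-5,0,85],[0,0,0,0,85]]]'
python3 - <<'E'
from h import *
o=monitor.get_obs(); print(o["time_s"],o["eef_pos"],o["eef_rot"])
c=cam("wrist"); d=cam("side"); s=cam("scene"); find("side",d,["mill"]);find("scene",s,["mill"]);find("wrist",c,["mill"])
a=np.hstack([d["img"][170:310,210:400],s["img"][190:330,240:430]])
a=cv2.resize(a,(760,280),interpolation=3); b=cv2.resize(c["img"],(400,300))
b=np.pad(b,((0,0),(0,360),(0,0))); cv2.imwrite("pics/p3.png",np.vstack([a,b])[:,:,::-1])
E
```

```text
time_s: 5.78
eef_pos: [0.3609, 0.0268, 0.1259]
eef_rot: [0.001, -0.409, 0.912, -0.001]
wrist_force: [0.5, -0.4, -0.9]
opening: 0.996
time_s: 6.4
eef_pos: [0.3609, 0.0266, 0.0123]
eef_rot: [0.0, -0.409, 0.912, -0.0]
wrist_force: [-0.2, 0.0, 1.5]
opening: 0.998
6.4 [0.36094963 0.02664919 0.01234782] [ 1.15005041e-04 -4.09309595e-01  9.12395546e-01 -9.54415619e-05]
side mill tip_of []
side mill recognise [([0.432, -0.057, 0.102], 0.83), ([0.454, -0.25, 0.029], 0.17)]
scene mill tip_of [([0.44, -0.043, 0.001], 0.95)]
scene mill recognise [([0.427, -0.056, 0.08], 0.87)]
wrist mill tip_of [([0.443, -0.042, 0.001], 0.92)]
wrist mill recognise [([0.419, -0.038, 0.039], 0.9)]
```

View pics/p3.png

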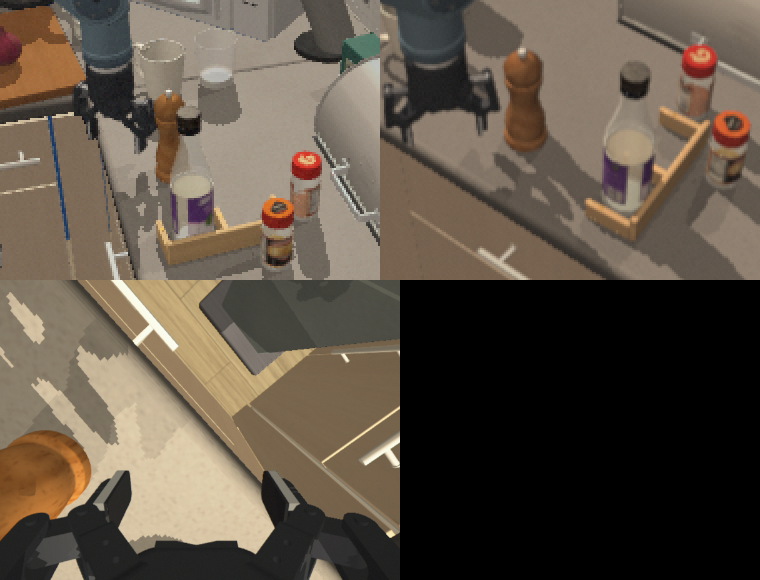

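The side and scene crops show the hand standing behind the mill. The knuckles look slightly wider than the fingertips at mid-height, so I'll check that against the mill's profile.

```bash
python3 - <<'E'
from h import *
c=cam("scene"); f=240/np.tan(np.radians(c["vfov"]/2))
o=monitor.get_obs(); p=o["eef_pos"]; print(p)
j=np.array([.747,-.665,0])
x0,y0,w,h=225,185,110,90; k=7
im=cv2.resize(c["img"][y0:y0+h,x0:x0+w],None,fx=k,fy=k,interpolation=cv2.INTER_CUBIC)[:,:,::-1].copy()
def pr(P):
    q=c["R"].T@(np.array(P)-c["o"]); return (int((q[0]/q[2]*f+c["cx"]-x0+.5)*k),int((q[1]/q[2]*f+c["cy"]-y0+.5)*k))
for off,col in ((.057,(0,255,0)),(.067,(0,255,255)),(.077,(255,0,255))):
    a=np.array([p[0],p[1],0])+j*off
    cv2.line(im,pr(a),pr(a+[0,0,.16]),col,1)
    for z in np.arange(0,.17,.02): cv2.circle(im,pr(a+[0,0,z]),2,col,-1)
m=np.array([.4415,-.0425,0])
n=np.cross([0,0,1],(m-c["o"])*[1,1,0]); n/=np.linalg.norm(n)
for r in (.029,.019): 
  for s in (-1,1): cv2.line(im,pr(m+s*r*n),pr(m+s*r*n+[0,0,.165]),(255,255,255),1)
for z in np.arange(0,.17,.02): cv2.circle(im,pr(m+[0,0,z]),2,(255,255,255),-1)
cv2.imwrite("pics/z4.png",im)
E
```

```text
[0.36075342 0.02670175 0.0121949 ]
```

View pics/z4.png

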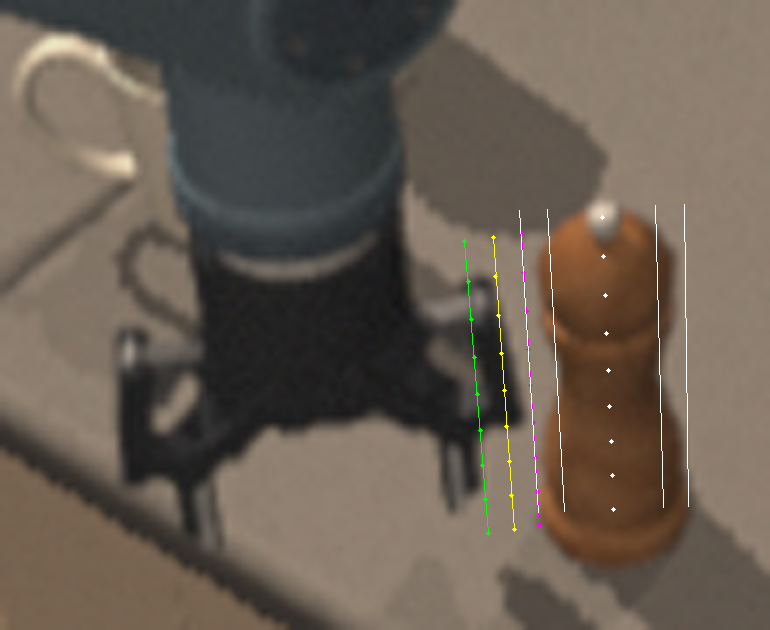

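In the zoom the knuckle reaches ±73 mm starting about 45 mm above the tips, while the tip back is at about 54.5 mm. Pushing straight along the jaw axis would therefore hit the mill too high. I'll push with the outer side corner of one open fingertip instead, with the hand beside and behind the mill, so that the body and knuckle both miss it.

Jaw axis for leg 1 is 59°, with the push along -46°.

```bash
python3 -m pendant '[[[0,0,0,-9.9,85],[0,0,0,-9.9,85],[0,0,0,-9.9,85],[0,0,0,-9.9,85],[0,0,0,-9.9,85],[0,0,0,-9.9,85],[0,0,0,-9.9,85],[0,0,0,-9.9,85]]]'; python3 -m pendant '[[[10,19,0,0,85],[25,0,0,0,85],[20,0,-9,0,85],[10,0,-6,0,85],[0,0,-4,0,85],[0,0,0,0,85]]]'
cat > look.py <<'E'
from h import *
import sys
o=monitor.get_obs(); p=np.array(o["eef_pos"]); q=o["eef_rot"]; print(round(o["time_s"],2),np.round(p,4),"F",np.round(o["wrist_force"],1))
Rt=R.from_quat([q[1],q[2],q[3],q[0]]).as_matrix(); xp=-Rt[:,1]; xx=np.array([-xp[1],xp[0],0]); print("x' deg",round(np.degrees(np.arctan2(xx[1],xx[0])),1))
L=[]
for n in ("scene","side","wrist"):
    c=cam(n)
    for d in spotter.tip_of(n,"mill")[:1]:
        if d["confidence"]>.4: w=c["R"]@np.array(d["at"])+c["o"]; L.append(w); print(n,np.round(w,4),round(d["confidence"],2))
    if n=="wrist" and len(sys.argv)>1: cv2.imwrite("pics/"+sys.argv[1],c["img"][:,:,::-1])
if L:
    m=np.median(L,0); r=(m-p); g=m-[.4805,-.2105,0]; a=np.radians(-87)
    print("mill",np.round(m,4),"tool frame x',y'(mm)",np.round([r@xx*1e3,r@xp*1e3],1),"gallery x,y",np.round([1e3*(np.cos(a)*g[0]+np.sin(a)*g[1]),1e3*(-np.sin(a)*g[0]+np.cos(a)*g[1])],1))
E
python3 look.py w5.png
```

```text
time_s: 7.9
eef_pos: [0.3606, 0.0267, 0.012]
eef_rot: [-0.0, 0.269, 0.963, 0.0]
wrist_force: [-1.0, -0.6, 0.3]
opening: 0.992
time_s: 8.65
eef_pos: [0.4242, 0.0459, -0.0076]
eef_rot: [-0.001, 0.266, 0.964, -0.0]
wrist_force: [-0.1, 0.1, -0.8]
opening: 0.994
8.65 [ 0.4242  0.0459 -0.0076] F [-0.1  0.1 -0.8]
x' deg -30.9
scene [ 4.394e-01 -3.980e-02  3.000e-04] 0.6
side [ 0.4443 -0.0406  0.0025] 0.86
mill [ 0.4419 -0.0402  0.0014] tool frame x',y'(mm) [59.4 64.8] gallery x,y [-172.1  -29.7]
```

View pics/w5.png

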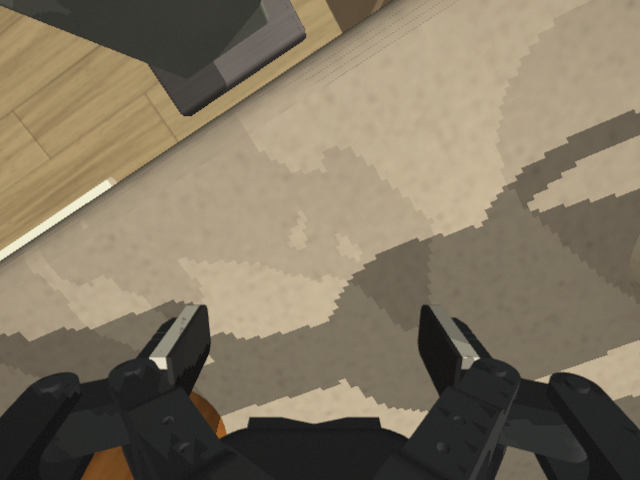

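The wrist view has the mill mostly hidden behind the left finger, with only its edge showing at (210,410). Clearances look good, so I'm starting the slow push.

```bash
python3 -m pendant '[[[4,-7,0,0,85],[5,-5,0,0,85],[5,-5,0,0,85],[4,-4,0,0,85],[4,-4,0,0,85],[4,-4,0,0,85],[4,-4,0,0,85],[0,0,0,0,85]]]'; python3 look.py
```

```text
time_s: 9.95
eef_pos: [0.4561, 0.0124, -0.0069]
eef_rot: [0.0, 0.266, 0.964, -0.0]
wrist_force: [-1.2, 0.1, -0.2]
opening: 0.996
9.95 [ 0.4561  0.0124 -0.0069] F [-1.2  0.1 -0.2]
x' deg -30.9
scene [ 0.4535 -0.0582  0.0019] 0.64
side [ 0.4608 -0.0542  0.0041] 0.63
wrist [ 0.4561 -0.0542  0.0007] 0.57
mill [ 0.4561 -0.0542  0.0019] tool frame x',y'(mm) [34.2 57.1] gallery x,y [-157.3  -16.1]
```

```bash
cat > crops.py <<'E'
from h import *
import sys
f=[]
for n,(x,y) in (("scene",(270,200)),("side",(230,190))):
    c=cam(n)["img"][y:y+110,x:x+100]; f.append(cv2.resize(c,(400,440),interpolation=cv2.INTER_CUBIC))
cv2.imwrite("pics/"+sys.argv[1],np.hstack(f)[:,:,::-1])
E
python3 crops.py c6.png
```

```text
(no output)
```

View pics/c6.png

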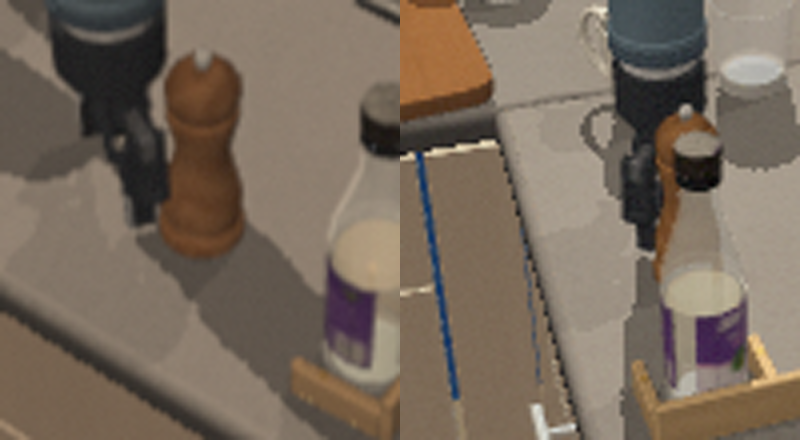

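The mill is upright in both crops (scene foot at about (200,230)) and slides with roughly 1 N. I'm continuing.

```bash
python3 -m pendant '[[[4,-4,0,0,85],[4,-4,0,0,85],[4,-4,0,0,85],[4,-4,0,0,85],[3,-4,0,0,85],[3,-4,0,0,85],[0,0,0,0,85]]]'; python3 look.py
```

```text
time_s: 11.22
eef_pos: [0.478, -0.0117, -0.007]
eef_rot: [0.0, 0.266, 0.964, -0.0]
wrist_force: [-0.9, 0.2, -0.9]
opening: 0.997
11.22 [ 0.478  -0.0117 -0.007 ] F [-0.9  0.2 -0.9]
x' deg -30.9
scene [ 0.4822 -0.0774 -0.0006] 0.88
side [ 0.4832 -0.0773  0.0054] 0.71
wrist [ 0.4813 -0.0778 -0.0005] 0.72
mill [ 0.4822 -0.0774 -0.0005] tool frame x',y'(mm) [37.4 54.2] gallery x,y [-132.8    8.6]
```

```bash
python3 -m pendant '[[[-2,8,0,0,85],[6,8,0,0,85],[7,0,0,-8,85],[7,0,0,-8,85],[0,0,0,0,85]]]'; python3 look.py
```

```text
time_s: 12.15
eef_pos: [0.4965, 0.0052, -0.0068]
eef_rot: [0.0, 0.397, 0.918, 0.0]
wrist_force: [0.5, -0.3, -0.2]
opening: 0.998
12.15 [ 0.4965  0.0052 -0.0068] F [ 0.5 -0.3 -0.2]
x' deg -46.8
scene [ 0.4784 -0.0809 -0.001 ] 0.79
side [ 0.4817 -0.0793  0.0019] 0.75
mill [ 4.801e-01 -8.010e-02  4.000e-04] tool frame x',y'(mm) [50.9 70.4] gallery x,y [-130.2    6.4]
```

```bash
python3 -m pendant '[[[-3,-4,0,0,85],[2,-4,0,0,85],[2,-4,0,0,85],[2,-4,0,0,85],[2,-4,0,0,85],[2,-4,0,0,85],[2,-4,0,0,85],[0,0,0,0,85]]]'; python3 look.py
```

```text
time_s: 13.45
eef_pos: [0.5048, -0.0236, -0.007]
eef_rot: [0.0, 0.398, 0.917, -0.0]
wrist_force: [0.5, 1.2, 0.1]
opening: 0.994
13.45 [ 0.5048 -0.0236 -0.007 ] F [0.5 1.2 0.1]
x' deg -46.9
scene [ 0.4841 -0.0863  0.0013] 0.73
side [ 0.4907 -0.0864  0.0049] 0.9
wrist [ 0.4856 -0.0897 -0.0016] 0.61
mill [ 0.4856 -0.0864  0.0013] tool frame x',y'(mm) [32.7 56.9] gallery x,y [-123.7   11.6]
```

```bash
python3 -m pendant '[[[2,-4,0,0,85],[2,-4,0,0,85],[2,-4,0,0,85],[2,-4,0,0,85],[2,-4,0,0,85],[2,-4,0,0,85],[0,0,0,0,85]]]'; python3 look.py
```

```text
time_s: 14.62
eef_pos: [0.5169, -0.0477, -0.007]
eef_rot: [0.0, 0.398, 0.917, -0.0]
wrist_force: [-0.4, -0.1, 0.4]
opening: 0.996
14.62 [ 0.5169 -0.0477 -0.007 ] F [-0.4 -0.1  0.4]
x' deg -46.9
scene [ 0.4979 -0.1143  0.0005] 0.86
side [ 0.5053 -0.1121  0.0022] 0.95
wrist [ 0.5006 -0.1135 -0.0024] 0.9
mill [ 5.006e-01 -1.135e-01  5.000e-04] tool frame x',y'(mm) [37.  56.9] gallery x,y [-95.8  25.2]
```

```bash
python3 -m pendant '[[[2,-4,0,0,85],[2,-4,0,0,85],[2.5,-4,0,0,85],[2.5,-4,0,0,85],[2.5,-4,0,0,85],[2.5,-4,0,0,85],[0,0,0,0,85]]]'; python3 look.py; python3 crops.py c7.png
```

```text
time_s: 15.8
eef_pos: [0.531, -0.0717, -0.007]
eef_rot: [0.0, 0.398, 0.917, -0.0]
wrist_force: [0.2, 1.3, -0.2]
opening: 0.994
15.8 [ 0.531  -0.0717 -0.007 ] F [ 0.2  1.3 -0.2]
x' deg -46.9
scene [ 0.5134 -0.1367  0.0016] 0.84
side [ 0.5173 -0.1364  0.0012] 0.78
wrist [ 0.5148 -0.1347 -0.0012] 0.6
mill [ 0.5148 -0.1364  0.0012] tool frame x',y'(mm) [36.2 56. ] gallery x,y [-72.2  38.1]
```

View pics/c7.png

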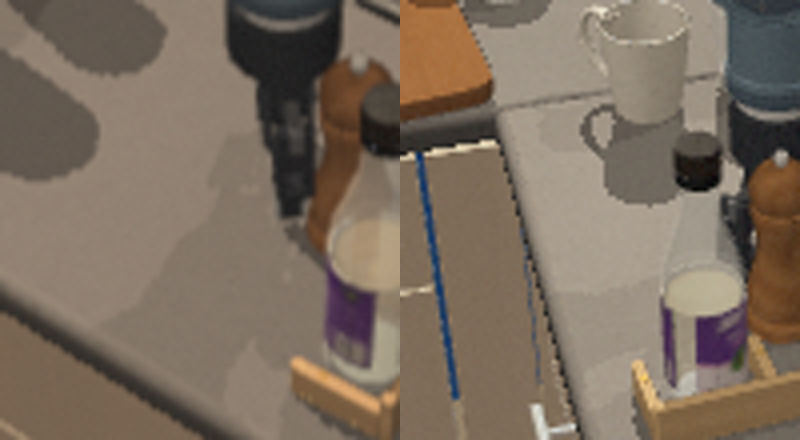

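The mill is upright and at the bay mouth, gallery (-72,38). The bottle hasn't moved. I'm pushing it in.

```bash
python3 -m pendant '[[[2,-4,0,0,85],[2,-4,0,0,85],[2,-4,0,0,85],[2,-4,0,0,85],[2,-4,0,0,85],[2,-4,0,0,85],[1,-4,0,0,85],[0,0,0,0,85]]]'; python3 look.py
```

```text
time_s: 17.2
eef_pos: [0.5438, -0.0997, -0.007]
eef_rot: [0.0, 0.398, 0.917, -0.0]
wrist_force: [-0.4, 0.4, -0.3]
opening: 0.996
17.2 [ 0.5438 -0.0997 -0.007 ] F [-0.4  0.4 -0.3]
x' deg -46.9
scene [ 5.288e-01 -1.632e-01 -3.000e-04] 0.82
side [ 0.5318 -0.1627  0.0038] 0.95
wrist [ 0.5294 -0.1625 -0.0012] 0.69
mill [ 5.294e-01 -1.627e-01 -3.000e-04] tool frame x',y'(mm) [36.1 53.6] gallery x,y [-45.2  51.3]
```

```bash
python3 -m pendant '[[[1,-4,0,0,85],[1,-4,0,0,85],[0,-4,0,0,85],[0,-4,0,0,85],[0,-4,0,0,85],[0,-4,0,0,85],[0,-4,0,0,85],[0,0,0,0,85]]]'; python3 look.py
```

```text
time_s: 18.5
eef_pos: [0.5457, -0.1277, -0.007]
eef_rot: [0.0, 0.398, 0.917, -0.0]
wrist_force: [-0.6, 0.3, -0.5]
opening: 0.993
18.5 [ 0.5457 -0.1277 -0.007 ] F [-0.6  0.3 -0.5]
x' deg -46.9
scene [ 0.5342 -0.1891  0.001 ] 0.68
side [ 0.5374 -0.1857  0.003 ] 0.64
wrist [ 0.5328 -0.1864  0.0008] 0.82
mill [ 0.5342 -0.1864  0.001 ] tool frame x',y'(mm) [35.  48.5] gallery x,y [-21.3  54.9]
```

```bash
python3 -m pendant '[[[-4,5,0,0,85],[4,4,0,0,85],[4,4,0,0,85],[0,-4,0,0,85],[0,-4,0,0,85],[0,-4,0,0,85],[0,-4,0,0,85],[0,0,0,0,85]]]'; python3 look.py
```

```text
time_s: 19.8
eef_pos: [0.5495, -0.1308, -0.0071]
eef_rot: [0.0, 0.398, 0.917, -0.0]
wrist_force: [-0.4, 0.6, 0.4]
opening: 0.999
19.8 [ 0.5495 -0.1308 -0.0071] F [-0.4  0.6  0.4]
x' deg -46.9
scene [ 0.5329 -0.1969  0.0008] 0.82
side [ 0.5396 -0.1919  0.001 ] 0.78
wrist [ 0.5366 -0.193   0.0017] 0.62
mill [ 0.5366 -0.193   0.001 ] tool frame x',y'(mm) [36.6 52. ] gallery x,y [-14.5  56.9]
```

```bash
python3 -m pendant '[[[0,-2,0,0,85],[0,-2,0,0,85],[0,-2,0,0,85],[0,-2,0,0,85],[0,-2,0,0,85]]]'; python3 look.py;  python3 -m pendant '[[[0,-1,0,0,85],[0,-1,0,0,85]]]'; python3 look.py
```

```text
time_s: 20.72
eef_pos: [0.5496, -0.1404, -0.007]
eef_rot: [-0.0, 0.398, 0.917, 0.0]
wrist_force: [-0.6, 1.2, 1.3]
opening: 0.991
20.73 [ 0.5496 -0.1404 -0.007 ] F [-0.6  1.2  1.3]
x' deg -46.9
scene [ 0.5359 -0.2019  0.0031] 0.66
side [ 0.5426 -0.2039  0.0014] 0.8
wrist [ 5.398e-01 -2.011e-01  2.000e-04] 0.82
mill [ 0.5398 -0.2019  0.0014] tool frame x',y'(mm) [38.2 49.2] gallery x,y [-5.5 59.6]
time_s: 21.28
eef_pos: [0.5495, -0.1421, -0.007]
eef_rot: [-0.0, 0.398, 0.917, 0.0]
wrist_force: [-2.1, 2.8, 1.7]
opening: 0.996
21.27 [ 0.5495 -0.1421 -0.007 ] F [-2.1  2.8  1.7]
x' deg -46.9
scene [ 0.5393 -0.204   0.0016] 0.59
side [ 0.5416 -0.1999  0.0028] 0.61
wrist [ 5.387e-01 -2.026e-01 -2.000e-04] 0.98
mill [ 0.5393 -0.2026  0.0016] tool frame x',y'(mm) [37.2 48.8] gallery x,y [-4.8 59.1]
```

```bash
for i in 1 2 ; do python3 -m pendant '[[[0,-1,0,0,85],[0,-1,0,0,85]]]' | egrep "eef_pos|force"; done; python3 look.py; python3 crops.py x.png; python3 - <<'E'
from h import *
f=[]
for n,(x,y) in (("scene",(320,210)),("side",(270,210))):
    c=cam(n)["img"][y:y+110,x:x+100]; f.append(cv2.resize(c,(400,440),interpolation=cv2.INTER_CUBIC))
cv2.imwrite("pics/c8.png",np.hstack(f)[:,:,::-1])
E
```

```text
eef_pos: [0.5492, -0.144, -0.0071]
wrist_force: [-3.1, 2.6, 3.6]
eef_pos: [0.5489, -0.1458, -0.0072]
wrist_force: [-3.5, 4.2, 4.1]
22.07 [ 0.5489 -0.1458 -0.0072] F [-3.5  4.2  4.1]
x' deg -46.9
scene [ 0.5381 -0.2047  0.0024] 0.95
side [ 0.5412 -0.2054  0.0012] 0.94
wrist [ 0.5398 -0.2033  0.0018] 0.72
mill [ 0.5398 -0.2047  0.0018] tool frame x',y'(mm) [36.8 46.8] gallery x,y [-2.7 59.6]
```

View pics/c8.png

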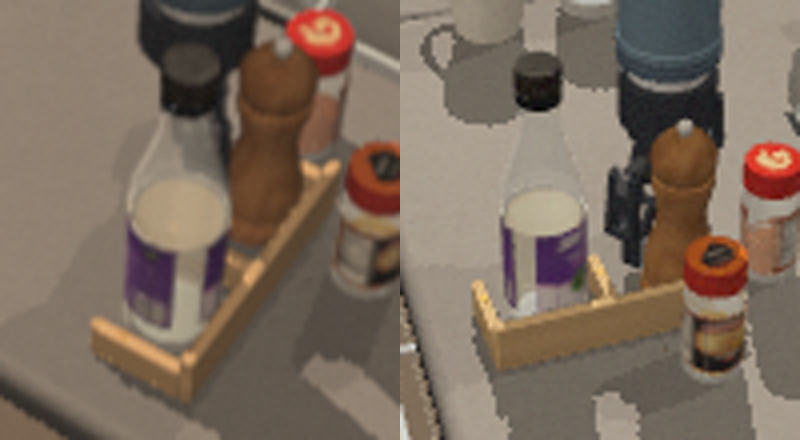

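The mill stands upright in the bay, touching the back rail and the far side rail. I'm backing off, then lifting clear.

```bash
python3 -m pendant '[[[-3,4,0,0,85],[-6,10,0,0,85],[-10,25,0,0,85],[-10,30,0,0,85],[0,0,50,0,85],[0,0,60,0,85],[0,10,60,0,85],[-10,20,60,0,85]]]';python3 -m pendant '[[[-20,20,40,0,85],[-20,20,20,0,85],[0,0,0,0,85],[0,0,0,0,85]]]' | egrep "pos|force"; python3 look.py; python3 - <<'E'
from h import *
f=[]
T=["gallery","bottle","spice_a","glass","mug","timer","flat_tin"]
for n,(x,y) in (("scene",(320,210)),("side",(270,210))):
    C=cam(n); c=C["img"][y:y+110,x:x+100]; f.append(cv2.resize(c,(400,440),interpolation=cv2.INTER_CUBIC))
    for t in T: print(n,t,[np.round(C["R"]@np.array(d["at"])+C["o"],3).tolist() for d in spotter.tip_of(n,t)[:2]])
cv2.imwrite("pics/c9.png",np.hstack(f)[:,:,::-1])
E
```

```text
time_s: 23.58
eef_pos: [0.5109, -0.0475, 0.2238]
eef_rot: [0.001, 0.398, 0.917, 0.0]
wrist_force: [0.3, 0.4, 0.1]
opening: 0.996
eef_pos: [0.4707, -0.0077, 0.281]
wrist_force: [0.6, 0.1, 0.3]
24.07 [ 0.4707 -0.0077  0.281 ] F [0.6 0.1 0.3]
x' deg -46.9
scene [ 0.539  -0.2082 -0.0009] 0.56
side [ 0.5426 -0.2035 -0.0018] 0.62
wrist [ 0.5383 -0.2054 -0.0007] 0.61
mill [ 0.539  -0.2054 -0.0009] tool frame x',y'(mm) [190.9  85.3] gallery x,y [-2.1 58.7]
scene gallery [[0.48, -0.21, -0.004]]
scene bottle [[0.437, -0.208, -0.001]]
scene spice_a [[0.539, -0.29, -0.001], [0.617, -0.2, -0.002]]
scene glass [[0.58, 0.21, 0.0], [0.481, -0.209, 0.001]]
scene mug [[0.468, 0.206, 0.003]]
scene timer [[0.432, -0.454, 0.002]]
scene flat_tin [[0.392, 0.465, 0.003]]
side gallery [[0.482, -0.214, 0.004], [0.472, 0.206, 0.005]]
side bottle [[0.432, -0.21, 0.003]]
side spice_a [[0.543, -0.286, 0.002], [0.621, -0.197, 0.0]]
side glass [[0.59, 0.217, 0.004]]
side mug [[0.473, 0.207, 0.004]]
side timer [[0.432, -0.456, 0.003]]
side flat_tin [[0.395, 0.467, -0.0]]
```

View pics/c9.png

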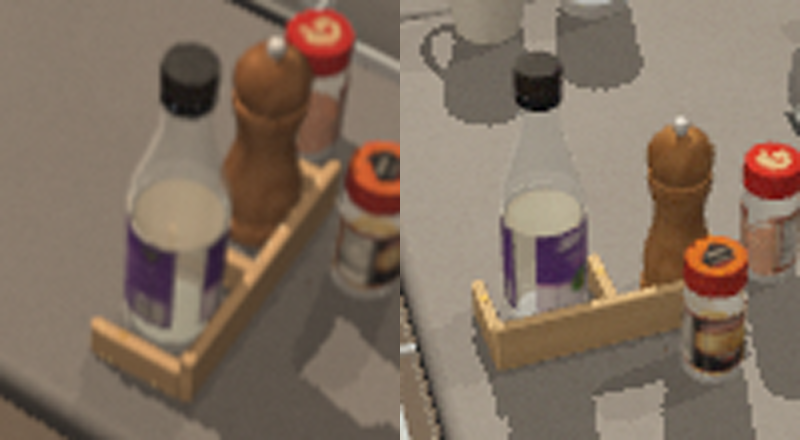

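The mill stands free and upright in the bay, and nothing else has shifted. I'm handing in.

```bash
python3 -c "
from bench import order; print(order.hand_in())"
```

```text
the job is handed in; nothing more can be done
None
```

The job is handed in: the pepper mill stands upright in the far, free bay, about 2 mm short of touching the back rail (limit 10 mm). I pushed it low with the outer corner of one open fingertip, first diagonally to the bay mouth and then in along the far side rail. It was never gripped or lifted, and the wrist force stayed around 6.5 N in the readings I took. The arm's clock read about 24 s of the 48 s allowed, and the hand finished about 0.28 m up and clear of everything.

**Last checks:**
- **Mill sideways:** it measured about 12.7 mm off the bay's middle line (limit 18 mm). The bay only leaves room for 12 mm, so it is probably resting against the far rail.
- **Mill lean:** it looks upright by eye in the scene and side pictures. Its head moved slightly when I let go, so the hand had probably been leaning it a little.
- **Other things:** the bottle and all bystanders are where they started, to within the networks' error of about 4 mm. The largest differences, 5–7 mm, were single readings of the bottle and the glass.

**Disagreements:** the three cameras differed by up to about 5 mm on the mill's final position. The gallery's angle, about -87°, came from a picture fit with errors of up to 6 pixels.

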